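Third hand at the jig: shut the keeper bar and press the slide box to the fence

ROBOT

A 6-joint arm with a two-finger parallel gripper is mounted at the origin on a cart in front of the work surface, level with it; the furniture and walls round the work are solid. World frame = base frame: x ahead of the robot, y to its left, z up, the work surface at z = 0. Lengths are in m, angles in rad, forces in N, time in s.
With the tool pointing down it reaches from about 0.425 to 0.95 m from the base axis. Payload 3.5 kg.
Tool frame: the origin (TCP) lies at the very end of the fingers, on their centre line; the grasp point (between the pads) lies 19 mm behind it; z points along the fingers, y is the direction in which the jaws open and shut (so a half turn about z gives the same grasp; the last joint's range is limited). The gripper opens to 85 mm and grips with 20 to 120 N. Pads are 22 mm wide; open, the fingers measure 114 mm over their backs; the gripper's body (76 mm by 85 mm) begins 54 mm behind the grasp point. The pads swing forward as they close: fully open they stand 13 mm farther back than shut.
Start: joints at [-1.263, 0.286, 1.577, -0, 1.279, -0.15], TCP at [0.298, -0.605, 0.231] pointing down, gripper open.
Joint ranges: [-2.77, 2.77], [-0.9, 2.22], [0.21, 2.48], [-1.53, 4.67], [0.24, 2.81], [-2.84, 2.84]. Speed limits (rad/s): [2.79, 2.79, 3.14, 3.14, 3.14, 3.14].

INTERFACE

Orientations are given as a unit quaternion [x, y, z, w].
In Python, from plant import ctrl, imaging gives the robot as it stands.
- The arm moves only by the shell command python3 -m creep 'ROWS' [OPENING] [FORCE]. ROWS is JSON, one flat list of numbers, 4 for each row, row after row: the shift along the tool's x, y, z in units of 25 mm (1.0 is 25 mm), then the turn about the tool's z in units of 5 degrees (1.0 is 5 degrees). A call has 1 to 20 rows; each row is the pose to reach, as a shift and turn from the pose commanded when the call began, along the tool's axes at that moment; what a row does not reach only later rows make up. A row lasts 1/12 s, in which the tool goes at most 41.7 mm and 7.16 degrees, less where a joint would pass 70% of its speed; a pose out of reach is approached as far as the arm can. A call with a gripper value outside its range is refused whole. OPENING is the closure in counts, from 0 (fully open) to 255 (shut), set as the call begins (- or left out, the last holds). The fingers move at their own pace and stop on an object; FORCE is the grip in N (left out, the last holds). Time passes only in rows, so rows that repeat a pose let the fingers close. It gives the time, the measured TCP pose, the force and the opening at its end, in the units of the state.
- ctrl.get_state(): the state, without advancing time (a new reading comes with each control period).
- imaging.read_camera(name): name is "side" or "top" or "wrist"; returns the picture (420x560x3 uint8, red, green, blue); there is no depth.
- imaging.camera_info(name): a dict with "intrinsics" (3x3 intrinsics, pixels), "origin" and "attitude" of the camera in the world. Camera axes: x right, y down, z forward; pixel columns grow to the right and rows downward; lengths in m; the calibration is good to about 2 mm. A picture is of the moment at which its call begins: read the wrist's pose just before it. camera_info takes no time and is no camera call; for the wrist camera it gives the pose at the moment of the call.
- ctrl.sign_off(): hands the job in, once; it reports no verdict.
Trained networks look in the newest picture that a camera, given by its name, has taken for a name from the list of things; names that differ only in an ending like _2 or _b are one class to them, and where a whole thing is asked for, a point or a joint stands for the part that bears it (a point fixed in the world has none). Each returns a list of dicts, best first, with "p" (0 to 1); they miss things now and then, are a little off and sometimes report something else, mostly with a low value. They report only what shows in the picture. A call takes as long as a camera call. They do not tell look-alikes from the thing itself.
- imaging.silhouettes(camera, name): "mask" (420x560 bool, what is visible of it) and "uv" ([column, row] in pixels, amid what is visible of it).
The state is a dict: "time": time; "qpos": joint angles; "dq": joint speeds; "joint_efforts": joint torques, N m; "eef_pos": TCP position; "tcp_rot": TCP orientation; "contact_force": force on the tool from outside, world axes, zero at the start; "wrist_torque": the same for the moment, N m; "opening": opening from 0.0 (shut) to 1.0 (fully open).
Only numpy, scipy, OpenCV 4.12 (cv2) and the standard library are available. Lean on these libraries where they do the work, as an engineer would, in place of code of your own. Each camera call takes 0.05 s, during which the arm holds its last target.

TASK

The green slide box lies loose in the aluminium jig, and I want to screw a new hinge to its back through the slots in the blue sprung fence. Swing the steel keeper bar by its red knob over the box until it clicks fully shut behind its brass catch, let go of it, then push the box straight back from its front side so that it sits flat and square against the fence, and keep pressing it there with a steady 11 N or so (the fence's red pointer in the middle of the green zone), never as far as the fence's end stop. Finish while still holding that push, so that I can fasten it; leave the other things on the bench where they are.

Things in the scene. Friction and masses are not known exactly. Their poses are not given: they have to be found in the camera images.
- jig: aluminium holding jig, fixed: bed 200 (x) x 260 (y) x 10 mm. Origin: centre of its underside; x points from its open front (robot side) to the fence at the back, y left. Hinge post at x +12, y +100 mm, 18 wide, 47 high; catch post at x +10, y -119 mm, 26 x 16, 64 high; back stop behind the fence 40 high. Right of the fence a white strip with a green zone, x +52 to +60 mm.
- fence: blue sprung fence, 160 mm wide, 12 thick, top 31 above the bed; slides along the jig's +x. Origin: bottom middle of its front face, at x +45, z +10 mm in the jig's frame when free; axes as the jig's. Spring 1 N per mm from zero, hard stop at 20 mm (11 N: x +56). Red pointer at its right end, level with its front face, is over the green zone at 7 to 15 mm of travel.
- slide_box: dark green flat slide box, 0.35 kg, 87 (x) x 156 (y) x 33 mm (plus a light catch 3 mm proud on its front). Origin on its underside: front face 42 mm from it at -x, back face 45 mm at +x, ends 78 mm away. Starts loose on the bed, about 12 to 25 mm off the fence, up to 0.08 rad askew, within 5 mm of the jig's middle in y. Slides easily on the bed's white plastic strips (up to 2 N).
- keeper (a joint): keeper bar angle, rad: 0 = fully shut (bar along the jig's -y from its hinge, over the box), growing as its free end swings to the jig's front (-x). Starts 0.7 to 1.2; stays where left. At about 0.1 its nose meets a spring-loaded brass ball that takes about 5 N at the knob to pass (peak at 0.047); then it snaps to the stop at 0 and is kept there.
- keeper_knob (a point): middle of the upright round red knob on the keeper bar, 16 mm across, 28 high, 130 mm from the hinge axis; it spans 56 to 84 mm above the bench, this point is at 70. The bar below it is 16 mm wide, 190 long, underside 48 and top 56 mm above the bench, 5 mm clear of the box.
- keeper_hinge (a point): point on the keeper's vertical hinge axis, at the height of the knob's middle (70 mm above the bench); x +12, y +100 mm in the jig's frame.
- timer: small white timer, 68 x 62 x 19 mm, a bystander front right; origin: centre of its underside
- tape_roll: roll of tape lying flat, 98 mm wide, 25 mm high, a bystander at the left; origin: centre of its underside
- marker_b: white marker with a red cap, 135 mm long, 17 mm thick, lying at the bench's front edge on the left, a bystander; origin: centre of its underside
There are look-alikes about, which are no part of the job. There is more than one size of the slide_box; the job needs the smaller.

How it is judged:
By the outcome, as a careful person would: the job done as asked, in the order asked, and still so for the second after the job is handed in, while the arm keeps its last pose, push and grip.
It also fails if it takes over 58 s, if anything falls off the work surface, if the arm or the gripper's body presses on something with over 40 N, if the wrist force passes 120 N, or if a joint passes its speed limit or range.

## Working session

There is one attempt and no reset: what is moved stays moved. The work goes in short steps, Python scripts to look and compute and a shell command to move; the robot and the scene stay as the last step left them, time stands still between calls to the robot, and variables do not carry over. Pictures are saved under pics/ and viewed, and the job is handed in when it is done.

```bash
ls; mkdir -p pics; python3 - <<'E'
from plant import ctrl, imaging
import cv2
for n in ("top","side","wrist"):
    im=imaging.read_camera(n); cv2.imwrite(f"pics/{n}0.png",im[:,:,::-1])
    i=imaging.camera_info(n); print(n,i)
print(ctrl.get_state())
E
```

```text
pics
top {'intrinsics': array([[469.3563414 ,   0.        , 280.40007336],
       [  0.        , 469.3563414 , 217.05202657],
       [  0.        ,   0.        ,   1.        ]]), 'origin': array([ 0.30077432, -0.19010504,  1.59064891]), 'attitude': array([ 0.71521091, -0.69521114,  0.05188968, -0.04962143])}
side {'intrinsics': array([[450.00530312,   0.        , 277.14761891],
       [  0.        , 450.00530312, 215.90606051],
       [  0.        ,   0.        ,   1.        ]]), 'origin': array([0.05254225, 0.82286347, 1.07875352]), 'attitude': array([-0.18038292,  0.89676725, -0.39452525,  0.08729444])}
wrist {'intrinsics': array([[339.60688706,   0.        , 280.15488675],
       [  0.        , 339.60688706, 213.80309507],
       [  0.        ,   0.        ,   1.        ]]), 'origin': array([ 0.37147869, -0.56936572,  0.3717177 ]), 'attitude': array([ 0.83821234, -0.52190806, -0.08423647,  0.13385168])}
{'time': 0.15, 'qpos': array([-1.26299679e+00,  2.87024159e-01,  1.57783614e+00, -1.13199980e-05,
        1.27858855e+00, -1.50006349e-01]), 'dq': array([-0.00076759, -0.00224234, -0.00363125,  0.0010511 ,  0.00049585,
        0.00036326]), 'joint_efforts': array([ 1.35796610e-03, -4.06608081e+01, -2.93140590e+01, -1.35167343e-04,
        3.97387950e-03, -9.50749580e-06]), 'eef_pos': array([ 0.29820225, -0.60499339,  0.23022607]), 'tcp_rot': array([ 9.73915123e-01,  2.26910714e-01, -7.85492708e-05, -9.24780588e-04]), 'contact_force': array([-0.32025074, -0.6101575 , -0.25209226]), 'wrist_torque': array([ 0.01280595, -0.02871002, -0.01047216]), 'opening': 1.000471923323981}
```

View pics/top0.png

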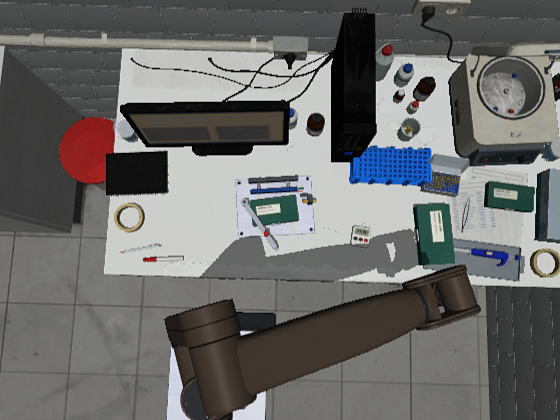

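View pics/side0.png

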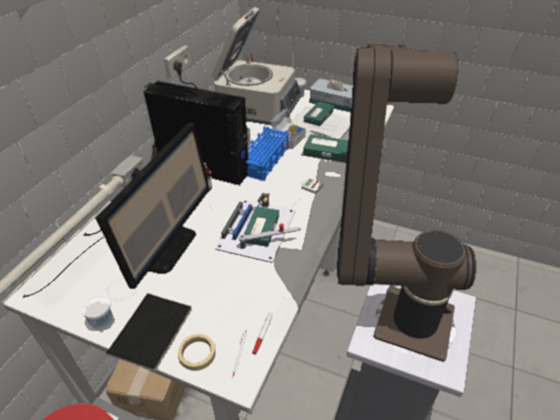

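View pics/wrist0.png

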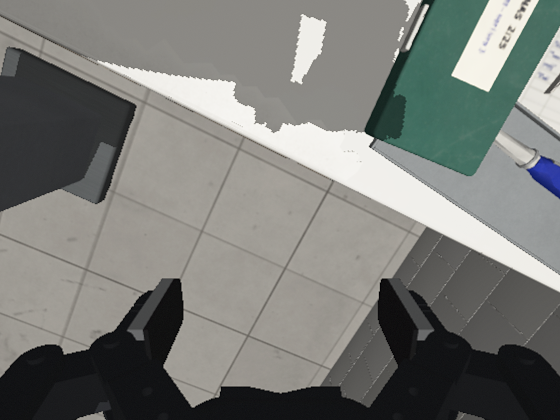

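The top view shows the jig at about (275,205), with the green box lying in it at (273,209). The look-alikes are the large green box at (433,235) and a green box at (509,195). The keeper's red knob is near (265,232). The close crop should confirm this.

```bash
cat > h.py <<'E'
from plant import ctrl, imaging
import numpy as np, cv2
from scipy.spatial.transform import Rotation as R
def ray(i,u,v,z):
    d=R.from_quat(i["attitude"]).as_matrix()@np.linalg.solve(i["intrinsics"],[u,v,1.]); o=i["origin"]
    return o+d*(z-o[2])/d[2]
def proj(i,P):
    p=R.from_quat(i["attitude"]).as_matrix().T@(np.atleast_2d(P)-i["origin"]).T
    q=i["intrinsics"]@p; return (q[:2]/q[2]).T
E
python3 - <<'E'
from h import *
im=cv2.imread("pics/top0.png"); c=im[165:255,225:330]; cv2.imwrite("pics/topc.png",cv2.resize(c,None,fx=6.5,fy=6.5,interpolation=cv2.INTER_CUBIC))
im=cv2.imread("pics/side0.png"); c=im[185:270,205:310]; cv2.imwrite("pics/sidec.png",cv2.resize(c,None,fx=6.5,fy=6.5,interpolation=cv2.INTER_CUBIC))
for cam in ("top","side"):
  imaging.read_camera(cam); i=imaging.camera_info(cam)
  for n,z in (("jig",.01),("slide_box",.043),("keeper_knob",.07),("keeper",.056),("fence",.041),("timer",.019)):
    for d in imaging.silhouettes(cam,n)[:3]:
      r=cv2.minAreaRect(np.argwhere(d["mask"])[:,::-1].astype(np.float32))
      print(cam,n,round(d["p"],2),d["uv"],d["mask"].sum(),ray(i,*d["uv"],z).round(4),np.round(r[0]),np.round(r[1]))
E
```

```text
top slide_box 0.91 [273.3, 212.7] 1146 [ 0.5387 -0.1678  0.043 ] [274. 211.] [27. 47.]
top slide_box 0.73 [435.4, 236.1] 2228 [ 0.4757 -0.7078  0.043 ] [433. 235.] [62. 38.]
top keeper_knob 0.8 [259.4, 221.3] 276 [ 0.5048 -0.1237  0.07  ] [260. 224.] [60.  7.]
top keeper 0.59 [260.7, 228.1] 307 [ 0.4843 -0.1281  0.056 ] [260. 225.] [61.  7.]
top fence 0.63 [273.0, 192.2] 235 [ 0.6087 -0.1647  0.041 ] [274. 191.] [ 5. 47.]
top timer 0.94 [361.0, 237.6] 390 [ 0.4662 -0.465   0.019 ] [360. 237.] [19. 21.]
side jig 0.93 [249.7, 233.7] 2543 [ 0.5778 -0.1327  0.01  ] [259. 231.] [67. 75.]
side jig 0.46 [241.8, 218.5] 241 [ 0.6365 -0.1907  0.01  ] [242. 221.] [ 7. 39.]
side slide_box 0.85 [327.0, 146.5] 963 [ 0.4888 -0.6831  0.043 ] [326. 147.] [45. 23.]
side slide_box 0.58 [262.6, 226.0] 950 [ 0.5376 -0.1526  0.043 ] [261. 226.] [29. 43.]
side slide_box 0.51 [240.6, 219.5] 220 [ 0.62   -0.1534  0.043 ] [242. 221.] [ 6. 38.]
side keeper_knob 0.53 [265.8, 232.6] 306 [ 0.5027 -0.1032  0.07  ] [269. 231.] [ 9. 62.]
side keeper 0.76 [264.8, 236.4] 350 [ 0.5048 -0.0989  0.056 ] [269. 231.] [10. 62.]
side fence 0.73 [241.4, 221.5] 221 [ 0.6141 -0.1474  0.041 ] [242. 222.] [ 8. 38.]
side fence 0.26 [248.1, 234.9] 2477 [ 0.565 -0.098  0.041] [259. 231.] [66. 73.]
side timer 0.74 [313.5, 183.0] 271 [ 0.4679 -0.4637  0.019 ] [313. 185.] [21. 15.]
```

View pics/topc.png

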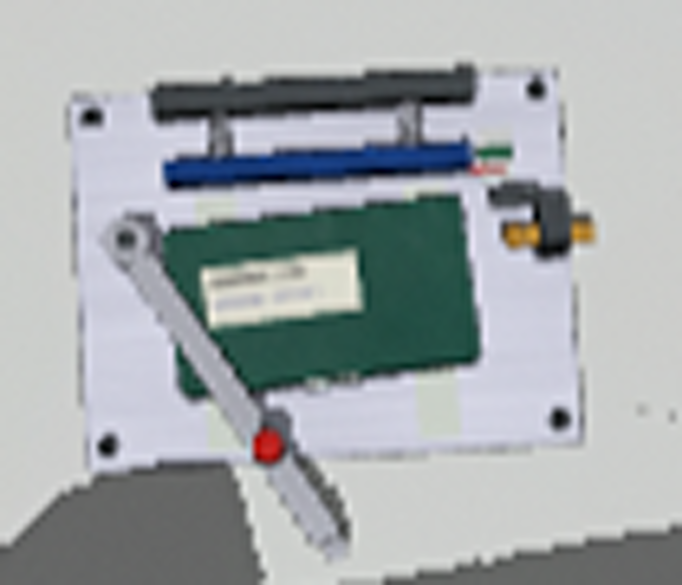

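View pics/sidec.png

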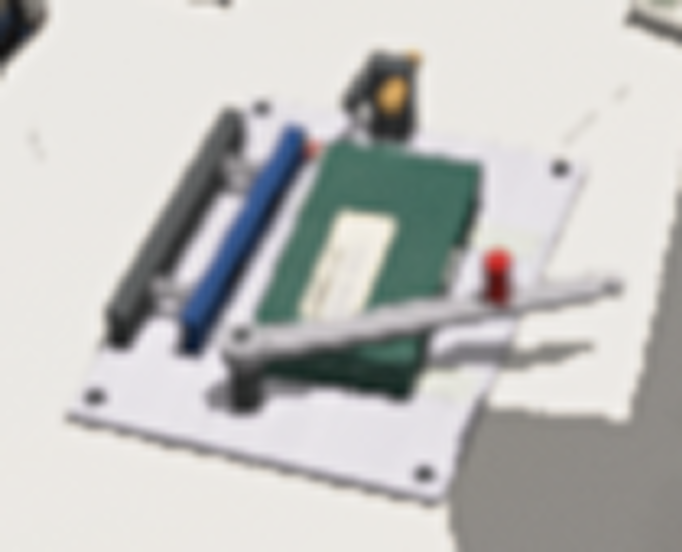

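```bash
python3 - <<'E'
from h import *
i=imaging.camera_info("top"); s=imaging.camera_info("side")
T=lambda u,v,z: ray(i,225+(u+.5)/6.5-.5,165+(v+.5)/6.5-.5,z)
S=lambda u,v,z: ray(s,205+(u+.5)/6.5-.5,185+(v+.5)/6.5-.5,z)
c=np.array([T(u,v,.01)[:2] for u,v in((72,97),(553,68),(580,440),(92,468))]);print("corners",c.round(4),c.mean(0))
print("edges",[np.linalg.norm(c[a]-c[(a+1)%4]).round(4) for a in range(4)])
xs=(c[0]-c[3]+c[1]-c[2]);print("yaw x", np.degrees(np.arctan2(xs[1],xs[0])))
ys=(c[0]-c[1]+c[3]-c[2]);print("yaw y", np.degrees(np.arctan2(-ys[0],ys[1])))
yaw=(np.arctan2(xs[1],xs[0])+np.arctan2(-ys[0],ys[1]))/2
M=np.array([[np.cos(yaw),-np.sin(yaw)],[np.sin(yaw),np.cos(yaw)]])
# refine centre with holes/fits: express in jig
o=c.mean(0)
J=lambda p:(M.T@(p[:2]-o)*1000).round(1)
for n,u,v,z in(("hinge",127,240,.06),("knob",268,445,.084),("tip",335,550,.056),("fL",165,187,.041),("fR",472,167,.041),
  ("bTL",163,230,.043),("bTR",462,196,.043),("bBR",480,362,.043),("bBL",190,398,.043)): p=T(u,v,z);print(n,p.round(4),J(p))
for n,u,v,z in(("hinge",242,340,.06),("knob",497,260,.084),("cBL",445,500,.01),("cTL",68,415,.01),("cBR",588,165,.01),("boxTR",340,143,.043),("boxBR",480,165,.043),("boxBL",407,398,.01)): p=S(u,v,z);print("side",n,p.round(4),J(p))
st=ctrl.get_state(); print(R.from_quat(st["tcp_rot"]).as_matrix().round(3))
E
```

```text
corners [[ 0.6556 -0.0344]
 [ 0.6787 -0.2887]
 [ 0.4807 -0.3066]
 [ 0.4588 -0.053 ]] [ 0.56845469 -0.17068157]
edges [np.float64(0.2554), np.float64(0.1989), np.float64(0.2545), np.float64(0.1977)]
yaw x 5.275133815495287
yaw y 5.069430097583455
hinge [ 0.5708 -0.0704  0.06  ] [11.4 99.6]
knob [ 0.4653 -0.1463  0.084 ] [-100.5   33.6]
tip [ 0.4163 -0.1809  0.056 ] [-152.5    3.6]
fL [ 0.6025 -0.0875  0.041 ] [41.4 79.8]
fR [ 0.6177 -0.2459  0.041 ] [ 42.2 -79.3]
bTL [ 0.5796 -0.0874  0.043 ] [18.6 81.9]
bTR [ 0.6019 -0.241   0.043 ] [ 26.9 -73. ]
bBR [ 0.5156 -0.2522  0.043 ] [-59.9 -76.4]
bBL [ 0.4928 -0.1045  0.043 ] [-69.4  72.8]
side hinge [ 0.5704 -0.0653  0.06  ] [ 11.4 104.8]
side knob [ 0.4662 -0.1425  0.084 ] [-99.3  37.3]
side cBL [ 0.4546 -0.0475  0.01  ] [-102.3  132.9]
side cTL [ 0.6532 -0.0277  0.01  ] [ 97.3 134.8]
side cBR [ 0.48   -0.3033  0.01  ] [-100.  -124.1]
side boxTR [ 0.5969 -0.2347  0.043 ] [ 22.6 -66.4]
side boxBR [ 0.5201 -0.2468  0.043 ] [-55.  -71.4]
side boxBL [ 0.4999 -0.1034  0.01  ] [-62.2  73.2]
[[ 0.897  0.442  0.   ]
 [ 0.442 -0.897 -0.   ]
 [ 0.     0.    -1.   ]]
```

The crop confirms the choice. The small green box lies in the jig with its red knob at top-image pixel (266,233), and both cameras agree on the knob within 4 mm. The hinge is 130 mm from the knob, as specified, and the keeper is at about 1.05 rad. Next I'll work out a hover pose over the knob.

```bash
cat >> h.py <<'E'
YAW=np.radians(5.15); O=np.array([.568,-.1695])
MJ=np.array([[np.cos(YAW),-np.sin(YAW)],[np.sin(YAW),np.cos(YAW)]])
def j2w(x,y): return O+MJ@np.array([x,y])/1000
def w2j(p): return MJ.T@(np.asarray(p)[:2]-O)*1000
def go(p,yawx_deg,z):
    "units from the measured pose to world p (2), z, tool x at yaw"
    s=ctrl.get_state(); m=R.from_quat(s["tcp_rot"]).as_matrix()
    d=np.array([p[0],p[1],z])-s["eef_pos"]; t=m.T@d/.025
    cur=np.degrees(np.arctan2(m[1,0],m[0,0])); dt=-((yawx_deg-cur+180)%360-180)/5
    return np.round(t,2),round(dt,2)
def st():
    s=ctrl.get_state(); m=R.from_quat(s["tcp_rot"]).as_matrix()
    print("t",round(s["time"],2),"tcp",s["eef_pos"].round(4),"jig",w2j(s["eef_pos"]).round(1),"yawx",np.degrees(np.arctan2(m[1,0],m[0,0])).round(2),"yJ",(np.degrees(np.arctan2(m[1,1],m[0,1]))-np.degrees(YAW)).round(1),"FJ",np.r_[MJ.T@s["contact_force"][:2],s["contact_force"][2]].round(1),"q6",s["qpos"][5].round(2),"op",round(s["opening"],2))
E
python3 - <<'E'
from h import *
st()
for th in (1.045,):
  p=np.array([12-130*np.sin(th),100-130*np.cos(th)]); print(p,j2w(*p)); print(go(j2w(*p),90-np.degrees(th)+5.15,.16))
E
```

```text
t 0.85 tcp [ 0.2984 -0.6055  0.2314] jig [-307.7 -410. ] yawx 26.23 yJ -68.9 FJ [0.3 0.6 0.1] q6 -0.15 op 1.0
[-100.44018993   34.75274958] [ 0.46484575 -0.1439034 ]
(array([ 14.13, -13.62,   2.85]), np.float64(-1.81))
```

```bash
python3 -m creep '[14.13,-13.62,2.8,-1.8,14.13,-13.62,2.8,-1.8,14.13,-13.62,2.8,-1.8,14.13,-13.62,2.8,-1.8,14.13,-13.62,2.8,-1.8,14.13,-13.62,2.8,-1.8,14.13,-13.62,2.8,-1.8,14.13,-13.62,2.8,-1.8,14.13,-13.62,2.8,-1.8,14.13,-13.62,2.8,-1.8,14.13,-13.62,2.8,-1.8,14.13,-13.62,2.8,-1.8,14.13,-13.62,2.8,-1.8,14.13,-13.62,2.8,-1.8,14.13,-13.62,2.8,-1.8,14.13,-13.62,2.8,-1.8]' 0
python3 - <<'E'
from h import *
st(); i=imaging.camera_info("wrist"); im=imaging.read_camera("wrist"); cv2.imwrite("pics/w1.png",im[:,:,::-1])
print(proj(i,[[*j2w(-100.4,34.75),.084],[*j2w(12,100),.06]]))
for d in imaging.silhouettes("wrist","keeper_knob"): print(d["p"],d["uv"])
E
```

```text
time: 2.18
eef_pos: [0.4648, -0.1451, 0.1618]
tcp_rot: [0.953, 0.302, 0.0, 0.0]
contact_force: [-0.1, -0.4, 0.5]
opening: 0.998
t 2.18 tcp [ 0.4648 -0.1451  0.1618] jig [-100.6   33.6] yawx 35.15 yJ -60.0 FJ [-0.1 -0.4  0.5] q6 0.45 op 1.0
[[278.217783   225.68100331]
 [277.31760463  20.48612436]]
0.81 [281.5, 125.1]
```

View pics/w1.png

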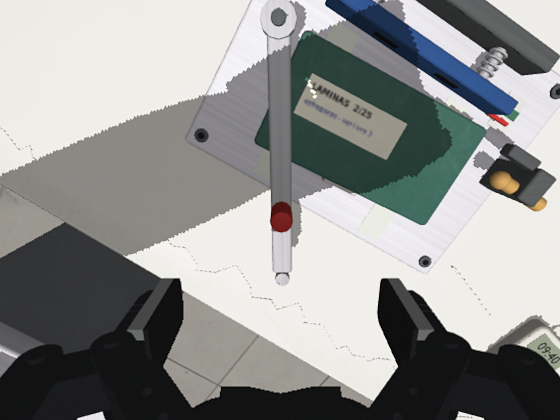

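```bash
python3 - <<'E'
from h import *
i=imaging.camera_info("wrist")
print("proj knob z.056,.084",proj(i,[[*j2w(-100.4,34.75),.056],[*j2w(-100.4,34.75),.084]]))
for n,u,v,z in(("hinge",279,17,.06),("knobtop",281,212,.084),("knobtop2",282,222,.084),("tip",282,279,.056),("cBR",426,273,.01),("hL",201,135,.01),("hR",424,261,.01),("fenceR",515,110,.041),("fL",327,2,.041)):
  p=ray(i,u,v,z); print(n,p.round(4),w2j(p).round(1))
im=cv2.imread("pics/w1.png")[190:300,230:340]; cv2.imwrite("pics/w1c.png",cv2.resize(im,None,fx=5,fy=5,interpolation=cv2.INTER_CUBIC))
E
```

```text
proj knob z.056,.084 [[278.23992291 212.75988824]
 [278.06788665 225.37373325]]
hinge [ 0.5731 -0.0689  0.06  ] [14.1 99.7]
knobtop [ 0.4739 -0.14    0.084 ] [-91.   37.8]
knobtop2 [ 0.4684 -0.1447  0.084 ] [-96.9  33.6]
tip [ 0.4199 -0.1791  0.056 ] [-148.3    3.8]
cBR [ 0.4842 -0.304   0.01  ] [ -95.5 -126.5]
hL [ 0.4717 -0.0594  0.01  ] [-86.1 118.3]
hR [ 0.4926 -0.2937  0.01  ] [ -86.3 -117. ]
fenceR [ 0.6267 -0.2442  0.041 ] [ 51.8 -79.7]
fL [ 0.6023 -0.088   0.041 ] [41.4 78.1]
```

View pics/w1c.png

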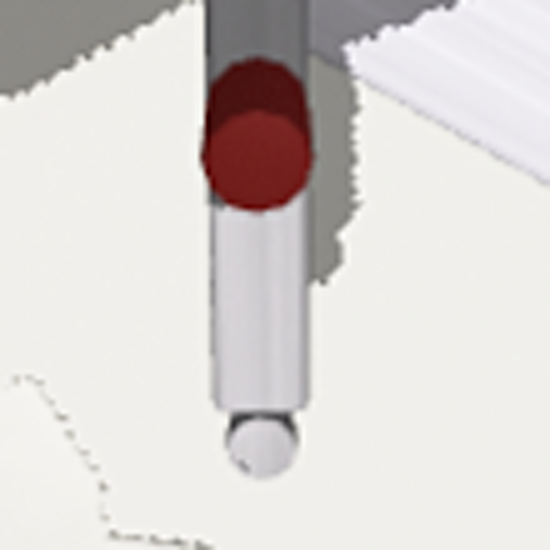

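```bash
sed -i 's/O=np.array(\[.568,-.1695\])/O=np.array([.5697,-.1693])/' h.py; python3 - <<'E'
from h import *
th=1.03; print(go(j2w(12-130*np.sin(th),100-130*np.cos(th)),90-np.degrees(th)+5.15,.060))
E
```

```text
(array([0.1 , 0.07, 4.07]), np.float64(-0.21))
```

```bash
python3 -m creep '[0.1,0.07,1.0,-0.2,0.1,0.07,2.0,-0.2,0.1,0.07,2.8,-0.2,0.1,0.07,3.4,-0.2,0.1,0.07,3.8,-0.2,0.1,0.07,4.05,-0.2,0.1,0.07,4.05,-0.2,0.1,0.07,4.05,-0.2]' 160 30
python3 - <<'E'
from h import *
st(); im=imaging.read_camera("wrist"); cv2.imwrite("pics/w2.png",im[:,:,::-1])
st()
# plan arc in tool axes from here
s=ctrl.get_state(); m=R.from_quat(s["tcp_rot"]).as_matrix()
th0=1.03
for th in (1.03,.9,.8,.7,.6,.5,.4,.3,.2,.12,.06,0):
  p=j2w(12-130*np.sin(th),100-130*np.cos(th)); print(th,*go(p,90-np.degrees(th)+5.15,.060))
E
```

```text
time: 2.95
eef_pos: [0.4681, -0.1445, 0.0606]
tcp_rot: [0.951, 0.311, 0.0, 0.0]
contact_force: [-0.9, 0.0, 0.4]
opening: 0.37
t 2.95 tcp [ 0.4681 -0.1445  0.0606] jig [-98.9  33.8] yawx 36.19 yJ -59.0 FJ [-0.8  0.1  0.4] q6 0.43 op 0.37
t 3.0 tcp [ 0.4685 -0.1446  0.0611] jig [-98.6  33.7] yawx 36.2 yJ -58.9 FJ [ 0.1 -0.2  1. ] q6 0.43 op 0.37
1.03 [-0.04  0.    0.04] 0.01
0.9 [0.   0.68 0.04] -1.48
0.8 [0.09 1.19 0.04] -2.62
0.7 [0.24 1.69 0.05] -3.77
0.6 [0.43 2.17 0.05] -4.91
0.5 [0.67 2.63 0.05] -6.06
0.4 [0.95 3.07 0.05] -7.21
0.3 [1.28 3.47 0.05] -8.35
0.2 [1.64 3.84 0.05] -9.5
0.12 [1.96 4.11 0.05] -10.41
0.06 [2.21 4.3  0.05] -11.1
0 [2.47 4.46 0.05] -11.79
```

View pics/w2.png

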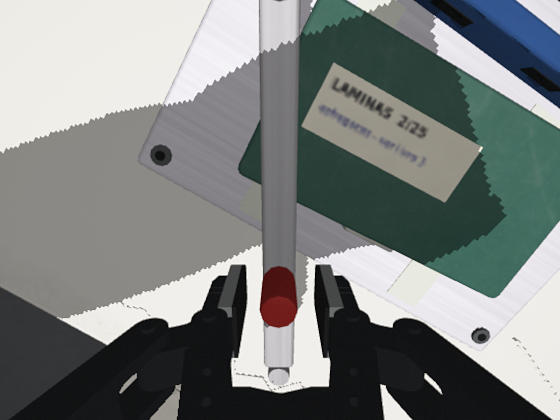

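The knob at (278,308) sits between the pads. I'll close the cage to about 20 mm and swing the bar along the arc.

```bash
python3 -m creep '[0,0,0,0,0,0.34,0,-0.75,0,0.68,0.02,-1.5,0.05,0.94,0.02,-2.05,0.09,1.19,0.04,-2.6,0.16,1.44,0.04,-3.2,0.24,1.69,0.05,-3.75,0.33,1.93,0.05,-4.3,0.43,2.17,0.05,-4.9,0.67,2.63,0.05,-6.05,0.95,3.07,0.05,-7.2,1.28,3.47,0.05,-8.35,1.64,3.84,0.05,-9.5,1.8,3.97,0.05,-9.95,1.96,4.11,0.05,-10.4,1.96,4.11,0.05,-10.4]' 195
python3 - <<'E'
from h import *
st(); im=imaging.read_camera("wrist"); cv2.imwrite("pics/w3.png",im[:,:,::-1])
st()
for th in (.12,.09,.06,.03,0,-.02,-.04):
  p=j2w(12-130*np.sin(th),100-130*np.cos(th)); print(th,*go(p,90-np.degrees(th)+5.15,.060))
E
```

```text
time: 4.33
eef_pos: [0.5696, -0.1982, 0.06]
tcp_rot: [0.718, 0.697, 0.0, 0.001]
contact_force: [0.6, 0.1, 0.4]
opening: 0.235
t 4.33 tcp [ 0.5696 -0.1982  0.06  ] jig [ -2.7 -28.8] yawx 88.29 yJ -6.9 FJ [0.6 0.1 0.4] q6 -0.47 op 0.24
t 4.38 tcp [ 0.5689 -0.1981  0.0598] jig [ -3.4 -28.6] yawx 88.21 yJ -6.9 FJ [ 0.4  0.4 -0.5] q6 -0.47 op 0.24
0.12 [-0.02 -0.01 -0.01] -0.01
0.09 [-0.02  0.15 -0.01] -0.36
0.06 [-0.01  0.31 -0.01] -0.7
0.03 [ 0.    0.46 -0.01] -1.04
0 [ 0.02  0.62 -0.01] -1.39
-0.02 [ 0.03  0.72 -0.01] -1.62
-0.04 [ 0.05  0.82 -0.01] -1.85
```

View pics/w3.png

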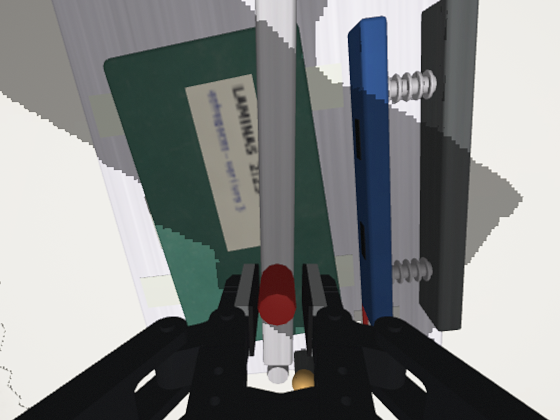

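```bash
python3 -m creep '[0,0.15,0,-0.35,0,0.25,0,-0.5,0,0.31,0,-0.7,0,0.38,0,-0.9,0,0.46,0,-1.05]'
python3 -c "
from h import *
st()"
python3 -m creep '[0,0.05,0,-0.1,0,0.1,0,-0.2,0,0.14,0,-0.35]'
python3 - <<'E'
from h import *
st(); im=imaging.read_camera("wrist"); cv2.imwrite("pics/w4.png",im[:,:,::-1])
E
```

```text
time: 4.8
eef_pos: [0.5748, -0.1974, 0.0588]
tcp_rot: [0.685, 0.729, -0.004, -0.006]
contact_force: [-16.2, 0.7, 11.0]
opening: 0.237
t 4.8 tcp [ 0.5748 -0.1974  0.0588] jig [  2.6 -28.5] yawx 93.6 yJ -1.6 FJ [-16.    2.2  11. ] q6 -0.56 op 0.24
time: 5.05
eef_pos: [0.5804, -0.1974, 0.0589]
tcp_rot: [0.674, 0.739, -0.002, -0.003]
contact_force: [-5.2, 1.4, 3.5]
opening: 0.233
t 5.05 tcp [ 0.5804 -0.1974  0.0589] jig [  8.1 -28.9] yawx 95.25 yJ 0.1 FJ [-5.   1.8  3.5] q6 -0.58 op 0.23
```

View pics/w4.png

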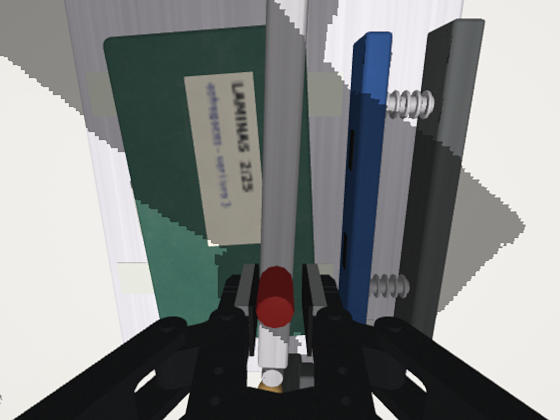

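```bash
python3 -m creep '[0,0.05,0,0,0,0.1,0,0,0,0.1,0,0]'
python3 -c "
from h import *
st()"
python3 -m creep '[0,0.05,0,0,0,0.1,0,0,0,0.1,0,0]'
python3 - <<'E'
from h import *
st(); im=imaging.read_camera("wrist"); cv2.imwrite("pics/w5.png",im[:,:,::-1])
im=imaging.read_camera("top"); cv2.imwrite("pics/t5.png",cv2.resize(im[165:255,225:330,::-1],None,fx=6.5,fy=6.5,interpolation=cv2.INTER_CUBIC))
im=imaging.read_camera("side"); cv2.imwrite("pics/s5.png",cv2.resize(im[165:270,205:330,::-1],None,fx=6,fy=5.5,interpolation=cv2.INTER_CUBIC))
E
```

```text
time: 5.35
eef_pos: [0.5857, -0.1978, 0.0589]
tcp_rot: [0.674, 0.739, -0.0, 0.0]
contact_force: [-2.4, -0.7, 1.8]
opening: 0.234
t 5.35 tcp [ 0.5857 -0.1978  0.0589] jig [ 13.3 -29.8] yawx 95.23 yJ 0.1 FJ [-2.4 -0.4  1.8] q6 -0.58 op 0.23
time: 5.6
eef_pos: [0.5859, -0.1977, 0.0587]
tcp_rot: [0.674, 0.739, -0.002, -0.003]
contact_force: [-9.9, -0.9, 6.4]
opening: 0.234
t 5.6 tcp [ 0.5859 -0.1977  0.0587] jig [ 13.5 -29.8] yawx 95.29 yJ 0.1 FJ [-9.9  0.   6.4] q6 -0.58 op 0.23
```

View pics/w5.png

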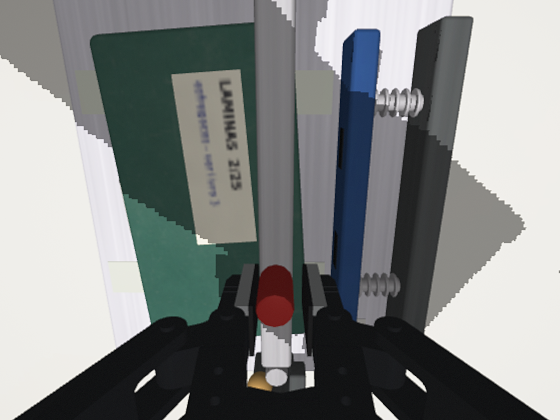

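View pics/s5.png

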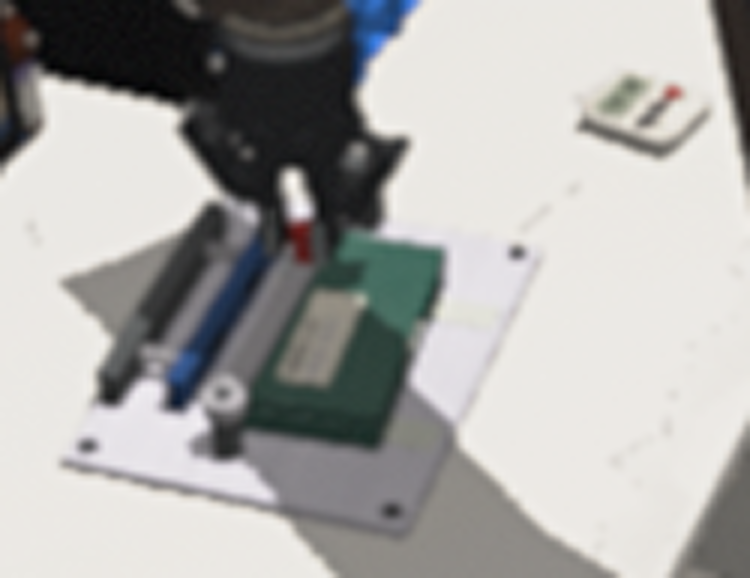

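The knob jumped 5 mm past the catch and then stopped dead, with the force rising but no travel. I'll release, rise and check the angle.

```bash
python3 -m creep '[0,-0.1,0,0,0,-0.2,0,0,0,-0.2,0,0,0,-0.2,-0.5,0,0,-0.2,-1.4,0,0,-0.2,-2.8,0,0,-0.2,-4.2,0,0,-0.2,-5.2,0,0,-0.2,-5.2,0]' 130
python3 - <<'E'
from h import *
st(); i=imaging.camera_info("wrist"); im=imaging.read_camera("wrist"); cv2.imwrite("pics/w6.png",im[:,:,::-1])
print(proj(i,[[*j2w(12,-30),.084],[*j2w(12,100),.06],[*j2w(12,-90),.056]]))
# next pose: in front of box, tool x along jig x
print(go(j2w(-95,0),5.15,.12)); 
E
```

```text
time: 6.5
eef_pos: [0.5871, -0.1997, 0.1982]
tcp_rot: [0.674, 0.739, 0.002, 0.007]
contact_force: [1.5, -0.7, 0.9]
opening: 0.492
t 6.5 tcp [ 0.5871 -0.1997  0.1982] jig [ 14.6 -31.9] yawx 95.25 yJ 0.1 FJ [ 1.4 -0.9  0.9] q6 -0.58 op 0.49
[[273.43600707 205.99159924]
 [272.60753808  26.33797954]
 [273.96495027 259.06589146]]
(array([ 1.27, -4.36,  2.94]), np.float64(18.02))
```

View pics/w6.png

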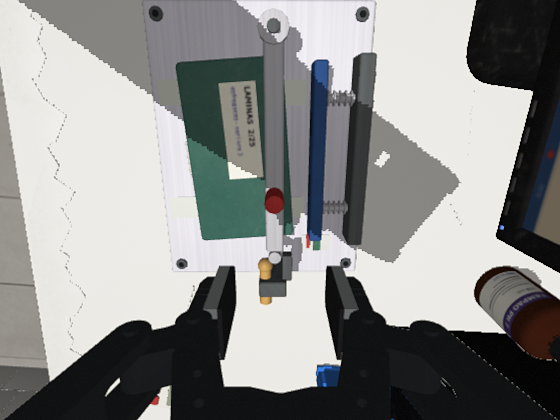

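```bash
python3 - <<'E'
from h import *
i=imaging.camera_info("wrist")
for n,u,v,z in(("hinge",273,25,.06),("knobtop",274,202,.084),("FL",178,65,.043),("FR",203,239,.043),("BR",292,234,.043),("h1",155,14,.01),("h2",363,15,.01),("h3",182,264,.01),("h4",346,263,.01),("fenceL",312,62,.041),("fenceR",309,239,.041)):
  p=ray(i,u,v,z); print(n,w2j(p).round(1))
E
```

```text
hinge [ 10.5 101.4]
knobtop [ 10.7 -24.7]
FL [-65.   76.3]
FR [-55.9 -72.6]
BR [ 26.9 -67.9]
h1 [-89.3 118.7]
h2 [ 86.3 118.4]
h3 [ -88.  -115.1]
h4 [  86.4 -114.6]
fenceL [41.2 78.8]
fenceR [ 43.  -73.8]
```

The keeper is shut: hinge (273,25), knob (274,202) and tip (275,257) lie in line along jig y, with the nose behind the brass ball at (265,267). Next I'll move in front of the box with the fingers straddling its front catch.

```bash
python3 -m creep '[1.27,-4.36,0,18,1.27,-4.36,0,18,1.27,-4.36,0,18,1.27,-4.36,0,18,1.27,-4.36,0,18,1.27,-4.36,0,18,1.27,-4.36,0,18,1.27,-4.36,0,18,1.27,-4.36,0,18,1.27,-4.36,0,18,1.27,-4.36,0,18,1.27,-4.36,0,18,1.27,-4.36,0,18,1.27,-4.36,0,18,1.27,-4.36,1.5,18,1.27,-4.36,2.9,18,1.27,-4.36,2.9,18,1.27,-4.36,2.9,18]' 76
python3 - <<'E'
from h import *
st(); i=imaging.camera_info("wrist"); im=imaging.read_camera("wrist"); cv2.imwrite("pics/w7.png",im[:,:,::-1])
st(); print(go(j2w(-92,0),5.15,.018)); 
for z in (.01,.02,.03): print(proj(i,[[*j2w(-92,0),z]]))
E
```

```text
time: 8.05
eef_pos: [0.4698, -0.1751, 0.1141]
tcp_rot: [0.999, 0.046, -0.003, -0.002]
contact_force: [0.8, -0.6, 0.9]
opening: 0.699
t 8.05 tcp [ 0.4698 -0.1751  0.1141] jig [-100.     3.2] yawx 5.31 yJ -89.8 FJ [ 0.7 -0.6  0.9] q6 0.92 op 0.7
t 8.1 tcp [ 0.4715 -0.1761  0.1164] jig [-98.4   2. ] yawx 5.29 yJ -89.9 FJ [0.8 0.  0.4] q6 0.92 op 0.71
(array([0.26, 0.08, 3.94]), np.float64(0.03))
[[285.36117301 203.98920757]]
[[285.51014946 207.98247573]]
[[285.67104661 212.29527472]]
```

View pics/w7.png

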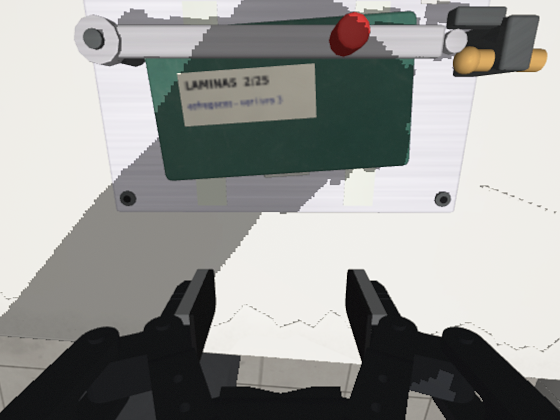

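```bash
python3 -m creep '[0,0.08,1.2,0,0,0.08,2.4,0,0,0.08,3.2,0,0,0.08,3.7,0,0,0.08,3.9,0,0,0.08,3.9,0,0,0.08,3.9,0]'
python3 - <<'E'
from h import *
st(); i=imaging.camera_info("wrist"); im=imaging.read_camera("wrist"); cv2.imwrite("pics/w8.png",im[:,:,::-1])
im=imaging.read_camera("side"); cv2.imwrite("pics/s8.png",cv2.resize(im[165:270,205:330,::-1],None,fx=6,fy=5.5,interpolation=cv2.INTER_CUBIC))
st()
for x in (-80,-70,-60,-50): print(x,go(j2w(x,0),5.15,.018))
E
```

```text
time: 8.68
eef_pos: [0.4733, -0.1792, 0.0208]
tcp_rot: [0.999, 0.046, 0.001, 0.001]
contact_force: [1.0, -0.3, -1.2]
opening: 0.7
t 8.68 tcp [ 0.4733 -0.1792  0.0208] jig [-96.9  -1.2] yawx 5.25 yJ -89.9 FJ [ 0.9 -0.4 -1.2] q6 0.92 op 0.7
t 8.78 tcp [ 0.4734 -0.1792  0.021 ] jig [-96.8  -1.2] yawx 5.25 yJ -89.9 FJ [ 0.7 -0.4 -0.2] q6 0.92 op 0.7
-80 (array([ 0.67, -0.05,  0.12]), np.float64(0.02))
-70 (array([ 1.07, -0.05,  0.12]), np.float64(0.02))
-60 (array([ 1.47, -0.05,  0.12]), np.float64(0.02))
-50 (array([ 1.87, -0.05,  0.12]), np.float64(0.02))
```

View pics/w8.png

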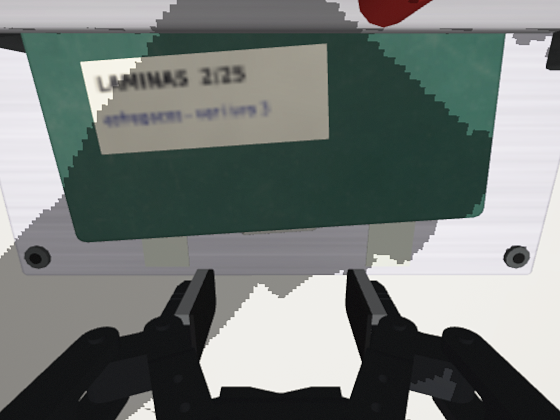

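View pics/s8.png

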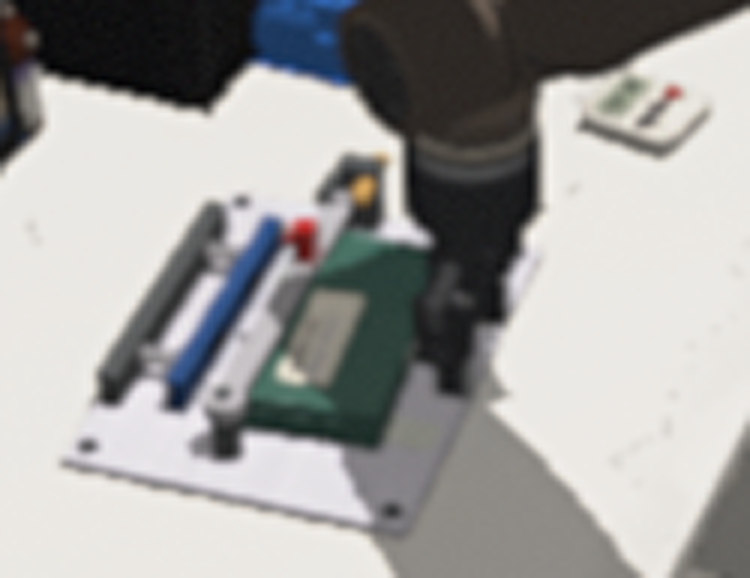

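```bash
python3 -m creep '[0.3,0,0.05,0,0.6,0,0.1,0,0.8,0,0.1,0,0.95,0,0.1,0,1.1,0,0.1,0,1.25,0,0.1,0,1.35,0,0.1,0,1.45,0,0.1,0,1.55,0,0.1,0,1.55,0,0.1,0]'
python3 - <<'E'
from h import *
st(); i=imaging.camera_info("wrist"); im=imaging.read_camera("wrist"); cv2.imwrite("pics/w9.png",im[:,:,::-1])
st()
E
```

```text
time: 9.62
eef_pos: [0.5109, -0.1748, 0.0164]
tcp_rot: [0.999, 0.046, 0.0, 0.0]
contact_force: [0.8, 0.6, -0.1]
opening: 0.701
t 9.62 tcp [ 0.5109 -0.1748  0.0164] jig [-59.1  -0.2] yawx 5.23 yJ -89.9 FJ [ 0.8  0.5 -0.1] q6 0.96 op 0.7
t 9.67 tcp [ 0.5108 -0.1748  0.0164] jig [-59.2  -0.2] yawx 5.23 yJ -89.9 FJ [0.  0.2 0. ] q6 0.96 op 0.7
```

View pics/w9.png

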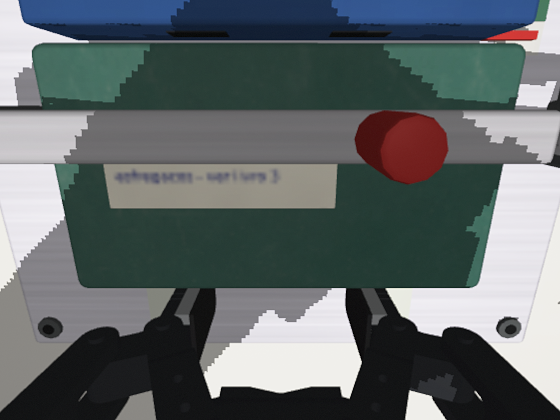

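The two fingers have squared the box (front edge level at row 287). The fence sits just ahead at row 40, with its red pointer at (512,35) to the right. I'll push on slowly.

```bash
python3 -m creep '[0.08,0,0,0,0.16,0,0,0,0.24,0,0,0,0.32,0,0,0,0.4,0,0,0,0.4,0,0,0]'
python3 - <<'E'
from h import *
st()
E
python3 -m creep '[0.06,0,0,0,0.12,0,0,0,0.16,0,0,0,0.16,0,0,0]'
python3 - <<'E'
from h import *
st(); i=imaging.camera_info("wrist"); im=imaging.read_camera("wrist"); cv2.imwrite("pics/w10.png",im[:,:,::-1])
st()
E
```

```text
time: 10.17
eef_pos: [0.5199, -0.1738, 0.0162]
tcp_rot: [0.999, 0.046, -0.001, -0.0]
contact_force: [-4.5, -1.3, 2.6]
opening: 0.7
t 10.17 tcp [ 0.5199 -0.1738  0.0162] jig [-50.   -0.1] yawx 5.24 yJ -89.9 FJ [-4.6 -0.9  2.6] q6 0.97 op 0.7
time: 10.5
eef_pos: [0.5229, -0.1735, 0.0162]
tcp_rot: [0.999, 0.046, -0.002, -0.0]
contact_force: [-7.8, -1.9, 4.7]
opening: 0.703
t 10.5 tcp [ 0.5229 -0.1735  0.0162] jig [-47.  -0.] yawx 5.25 yJ -89.9 FJ [-7.9 -1.2  4.7] q6 0.98 op 0.7
t 10.55 tcp [ 0.5228 -0.1735  0.0162] jig [-47.1  -0. ] yawx 5.25 yJ -89.9 FJ [-7.9 -0.4  4.9] q6 0.98 op 0.7
```

View pics/w10.png

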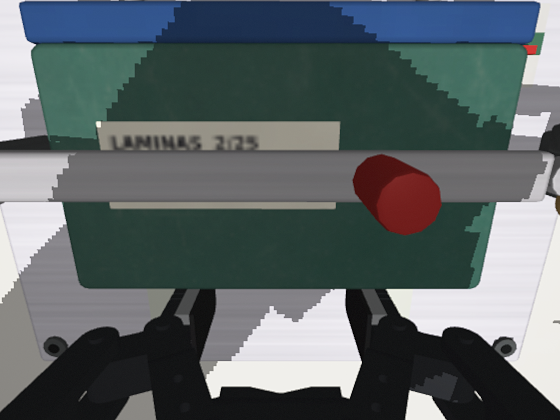

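```bash
python3 -m creep '[0.06,0,0,0,0.12,0,0,0,0.16,0,0,0,0.16,0,0,0]'
python3 - <<'E'
from h import *
st(); i=imaging.camera_info("wrist"); im=imaging.read_camera("wrist"); cv2.imwrite("pics/w11.png",cv2.resize(im[20:100,460:560,::-1],None,fx=7,fy=7,interpolation=cv2.INTER_CUBIC))
for x in (45,52,60): print(x,proj(i,[[*j2w(x,-85),.012],[*j2w(x,-85),.03],[*j2w(x,-85),.041]]).round(1).tolist())
im=imaging.read_camera("top"); cv2.imwrite("pics/t11.png",cv2.resize(im[165:255,225:330,::-1],None,fx=6.5,fy=6.5,interpolation=cv2.INTER_CUBIC))
im=imaging.read_camera("side"); cv2.imwrite("pics/s11.png",cv2.resize(im[185:260,215:300,::-1],None,fx=8,fy=8,interpolation=cv2.INTER_CUBIC))
st()
E
```

```text
time: 10.88
eef_pos: [0.5257, -0.1733, 0.0162]
tcp_rot: [0.999, 0.046, -0.004, -0.001]
contact_force: [-11.5, -0.7, 7.0]
opening: 0.703
t 10.88 tcp [ 0.5257 -0.1733  0.0162] jig [-44.1   0. ] yawx 5.27 yJ -89.9 FJ [-11.5   0.3   7. ] q6 0.98 op 0.7
45 [[494.5, 82.1], [525.4, 79.6], [549.1, 77.7]]
52 [[498.2, 63.0], [530.2, 57.6], [554.8, 53.5]]
60 [[502.5, 40.3], [535.8, 31.4], [561.6, 24.5]]
t 11.03 tcp [ 0.5258 -0.1733  0.0162] jig [-44.1   0. ] yawx 5.27 yJ -89.9 FJ [-12.2  -0.6   6.9] q6 0.98 op 0.7
```

View pics/w11.png

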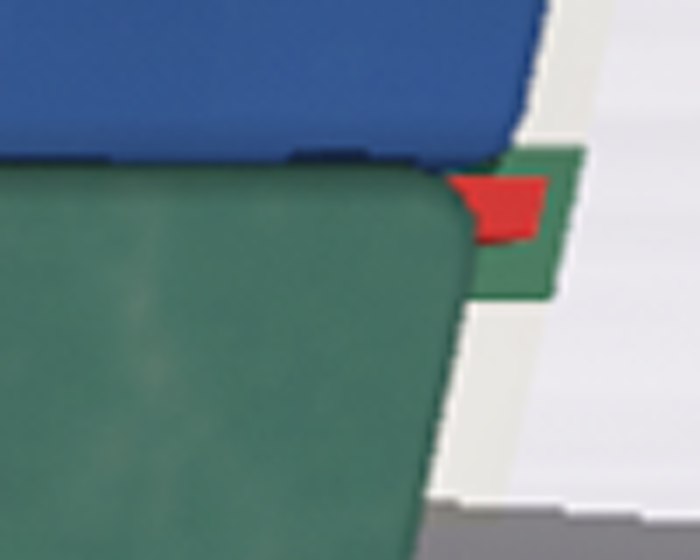

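View pics/t11.png

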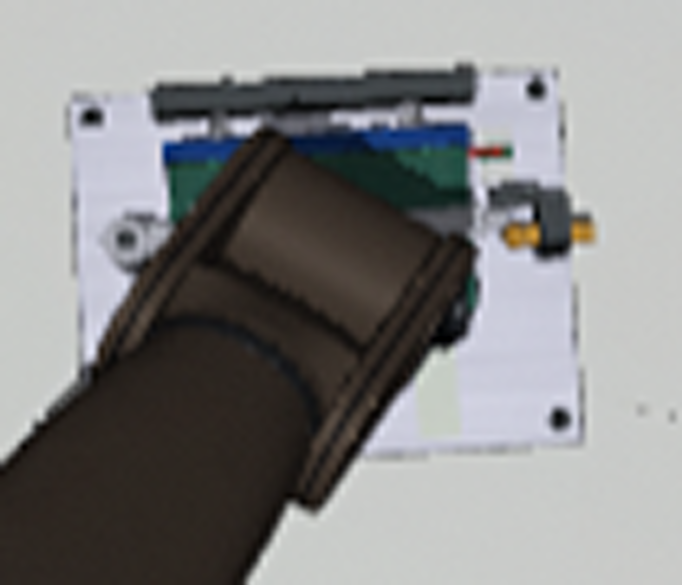

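View pics/s11.png

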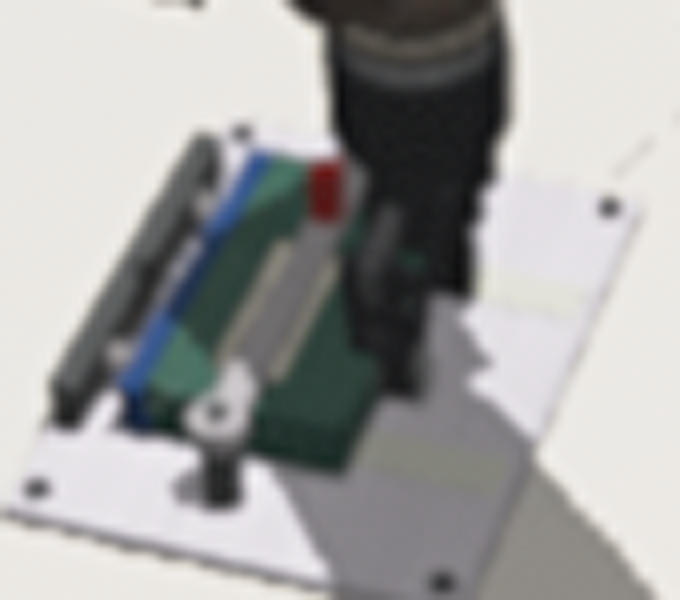

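```bash
python3 -m creep '[0,0,0,0,0,0,0,0,0,0,0,0,0,0,0,0,0,0,0,0,0,0,0,0]'
python3 - <<'E'
from h import *
st(); im=imaging.read_camera("wrist"); cv2.imwrite("pics/w12.png",im[:,:,::-1]);st()
i=imaging.camera_info("wrist")
for n,u,v in (("backL",37,44),("backR",515,44),("frontL",85,288),("frontR",478,288)): print(n,w2j(ray(i,u,v,.043)).round(1))
E
```

```text
time: 11.53
eef_pos: [0.5258, -0.1732, 0.0162]
tcp_rot: [0.999, 0.046, -0.003, -0.0]
contact_force: [-11.3, -1.7, 6.7]
opening: 0.701
t 11.53 tcp [ 0.5258 -0.1732  0.0162] jig [-44.1   0. ] yawx 5.27 yJ -89.9 FJ [-11.4  -0.7   6.7] q6 0.98 op 0.7
t 11.58 tcp [ 0.5258 -0.1732  0.0162] jig [-44.1   0. ] yawx 5.27 yJ -89.9 FJ [-10.7  -1.2   6.8] q6 0.98 op 0.7
backL [54.2 74.3]
backR [ 54.4 -70.8]
frontL [-30.2  75.1]
frontR [-29.9 -75.3]
```

View pics/w12.png

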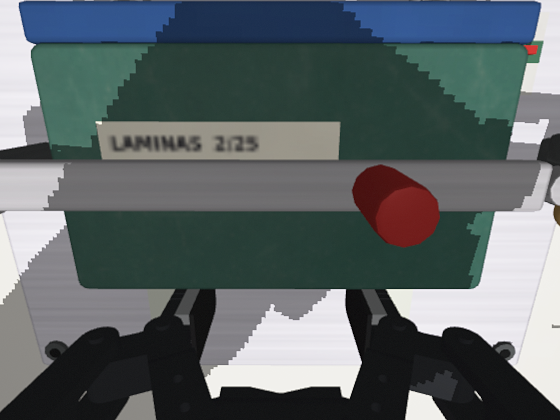

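The box sits flat against the fence, with a level seam at row 43 and less than 1 mm difference between its ends. The pointer is mid-green at (530,49), the bar is level and shut, and the force is steady at about 11 N. I'll hand it in.

```bash
python3 -c "
from plant import ctrl
print(ctrl.sign_off())"
```

```text
the job is handed in; nothing more can be done
None
```

The keeper is shut behind its brass catch and released. The small slide box is pressed square against the fence, and the arm is still holding that push.

- **Keeper:** I swung the bar by its red knob until it snapped past the catch. It stopped dead there, and the pictures after release show it in line along the jig. It was still shut at the last check.
- **Box:** I pushed it straight back with both fingers on its front, one on each side of the light catch. In the last picture its two ends differ by less than 1 mm, and there is no visible gap at the fence.
- **Push:** The wrist force read between 10.7 and 12.2 N, including a little sliding friction. The red pointer is near the middle of the green zone, about 11 mm of fence travel, well short of the 20 mm stop. I handed in at about 11.6 s.
- **Other things:** The arm kept clear of the timer, tape roll and marker, though I did not check their positions again at the end.

**Checks that disagreed:**
- Arm position and box edges put the fence travel at 9 to 10 mm, against about 11 mm from the pointer. I put this down to 1–2 mm of calibration error and trusted the pointer.
- The force sensor also read about 7 N upward on the tool, probably finger friction pressing the box's front lightly onto the bed.

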